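Lid the rosin tin with the nested pair, then lift off the outer lid

ROBOT

A 6-joint arm with a two-finger parallel gripper is mounted at the origin on a cart in front of the work surface, level with it; the furniture and walls round the work are solid. World frame = base frame: x ahead of the robot, y to its left, z up, the work surface at z = 0. Lengths are in m, angles in rad, forces in N, time in s.
With the tool pointing down it reaches from about 0.35 to 0.975 m from the base axis. Payload 7.1 kg.
Tool frame: the origin (TCP) lies on the centre line of the jaws, within the pads' length; the fingertips stand bot.nose_length ahead of it and the grasp point (between the pads) lies 2 mm behind it (bot.nose_length is the distance from the TCP to the fingertips, in m); z points along the fingers, y is the line along which they close (so a half turn about z gives the same grasp; the last joint's range is limited). The gripper opens to 88 mm and grips with 3 to 60 N. Pads are 20 mm wide; open, the fingers measure 115 mm over their backs; the gripper's body (75 mm by 178 mm) begins 61 mm behind the grasp point.
Start: joints at [1.298, 0.423, 1.63, -0, 1.089, -0.019], TCP at [0.157, 0.605, 0.24] pointing down, gripper open.
Joint ranges: [-3, 3], [-0.9, 2.11], [0.09, 2.58], [-1.31, 4.45], [0.11, 2.69], [-2.54, 2.54]. Speed limits (rad/s): [2.39, 2.39, 3.01, 3.14, 3.14, 3.14].

INTERFACE

Orientations are given as a unit quaternion [w, x, y, z].
In Python, from cell import bot, capture, hand_in gives the robot as it stands (bot), with the cameras as plain functions and the job as plain functions.
- The arm moves only by the tool shift_gripper, called after ">>>" as name(argument=value, ...) on one line, values as JSON. Schema: {"type":"object","properties":{"plan":{"type":"array","items":{"type":"number"},"minItems":5,"maxItems":50},"grip_n":{"type":"number"},"only":{"type":"string"},"quiet":{"type":"boolean"},"lines":{"type":"string"}},"required":["plan"],"additionalProperties":false}. plan is one flat list of numbers that holds 1 to 10 rows one after another, with no inner brackets; each row has 5 numbers: dx, dy, dz in m, then a turn about the tool's z in rad, then the finger opening in m; each row is the pose to reach, as a shift and turn from the pose commanded when the call began, along the tool's axes at that moment; what a row does not reach only later rows make up. A row lasts 1/12 s, in which the tool goes at most 0.0417 m and 0.125 rad, less where a joint would pass 70% of its speed; a pose out of reach is approached as far as the arm can. The fingers move at their own pace and stop on an object; grip_n is the grip in N (left out, the last holds). Time passes only in rows, so rows that do not move let the fingers close. The tool returns the time, the measured TCP pose, the force, the opening and the grip force at its end. only (a regular expression) keeps the lines of the reply that match it, lines (a string "A,B") keeps lines A to B, and quiet returns only ok. Input that does not fit is refused with a message, and nothing moves.
- bot.state(): the state, without advancing time (a new reading comes with each control period).
- capture(name): name is "side" or "top"; returns a dict with "pixels" (480x640x3 uint8, red, green, blue), "fx", "fy", "cx", "cy" (pixels), "R" (3x3) and "t" (3): a world point X has camera coordinates R X + t. Camera axes: x right, y down, z forward; pixel columns grow to the right and rows downward; lengths in m; the calibration is good to about 2 mm. A picture is of the moment at which its call begins. There is no depth.
- hand_in(): hands the job in; it is judged then, once.
The state is a dict: "t": time; "joint_positions": joint angles; "joint_vel": joint speeds; "joint_torque": joint torques, N m; "eef_pos": TCP position; "orientation": TCP orientation; "wrist_force": force on the tool from outside, world axes, zero at the start; "torque": the same for the moment, N m; "width": finger opening in m; "finger_force": force on a finger pad.
Only numpy, scipy, OpenCV 4.12 (cv2) and the standard library are available. Lean on these libraries where they do the work, as an engineer would, in place of code of your own. Each camera call takes 0.05 s, during which the arm holds its last target. There are 200 camera calls.

TASK

Grip the nested pair of lids by the knob, slide it out of the open end of its wooden keeper and set it, still nested, on the open rosin tin so that the inner lid plugs the mouth. Let go of the knob, then take the outer lid by its rim and lift it alone clear of the knob, leaving the inner lid seated and the tin where it stands. Finish still holding the outer lid up over the tin, and leave the thumb plane, rosin block and tape roll alone.

Things in the scene. Friction and masses are not known exactly. Their poses are not given: they have to be found in the camera images.
- keeper: Wooden lid keeper fixed to the bench, 70 (x) x 84 (y) x 30 mm; origin under its centre. 6 mm floor board; side rails along x, 64 mm apart inside, with inward lips 25 to 30 mm above the bench that leave a 45 mm slot and stop the lids being lifted out. A stop 20 mm high closes +x; the -x end, roughly facing the robot, is open.
- keeper_mouth (a point): Middle of the keeper's open end, at floor board height: 35 mm from the keeper's origin along its -x and 6 mm up. The pair of lids slides out along the keeper's -x and is clear of the lips, free to be lifted, once its centre is 31 mm or more beyond this point.
- inner_lid: Inner lid, steel with dark wooden knob, about 0.12 kg, loose. Origin at the centre of its underside, z up. Plug 38 mm diameter with chamfered foot (z 0 to 8 mm), flange 48 mm (z 8 to 12), upright knob 16 mm (z 12 to 50). At the start its underside is on the keeper's floor board, 6 mm above the bench; seated on the tin, flange on the rim, it is 52 mm above the bench.
- knob_top (a point): Centre of the top of the inner lid's knob, 50 mm above the inner lid's underside, 34 mm above the top of the outer lid when nested.
- outer_lid: Outer lid, round steel cap, 60 mm outside, 56 mm inside, 14 mm high, 0.06 kg, loose. Origin at the centre of its skirt's lower edge, z up. The knob stands through a 20 mm hole in its 4 mm top. Nested, it just rests on the inner lid's flange, origin 2 mm above the inner lid's; lifting the knob carries both, nothing fastens them, sideways play 2 mm.
- tin: Open round steel tin holding a cake of rosin, 48 mm outside, 42 mm inside, 60 mm high, about 0.8 kg, standing loose on the bench; origin under its centre. With the pair on it, the outer lid's skirt surrounds its top 6 mm; the outer lid's top is 68 mm and the knob's top 102 mm above the bench.
- tin_rim (a point): Centre of the tin's mouth, at rim height, 60 mm above its underside. Fixed surroundings: tall instrument stands fill the back of the bench left of the work (x over 0.48, y over 0.12 m), so swing across from the left drawn in close to the base; a tall bottle stands at x 0.51, y 0.03 m, small bottles behind x 0.60 m.
- thumb_plane: Bystander: small wooden thumb plane, 25x50x30 mm, behind the work; origin under its centre. Not to be disturbed.
- rosin: Bystander: rosin cake on a wood block, 30x65x24 mm, at the right near the front edge; origin under its centre. Not to be disturbed.
- tape: Bystander: roll of masking tape lying flat, 94 mm diameter, 19 mm high, at the right; origin under its centre. Not to be disturbed.

How it is judged:
By the outcome, as a careful person would: the job done as asked, in the order asked, and still so for the second after the job is handed in, while the arm keeps its last pose, push and grip.
It also fails if it takes over 59 s, if anything falls off the work surface, if the arm or the gripper's body presses on something with over 40 N, if the wrist force passes 120 N, or if a joint passes its speed limit or range.

## Working session

There is one attempt and no reset: what is moved stays moved. The work goes in short steps, Python scripts to look and compute and a tool call to move; the robot and the scene stay as the last step left them, time stands still between calls to the robot, and variables do not carry over. Pictures are saved under pics/ and viewed, at most 13 in all, crops included, and the job is handed in when it is done.

```bash
ls; mkdir -p pics; python3 - <<'E'
from cell import bot, capture, hand_in
import cv2,numpy as np
s=bot.state();print(s['t'],s['eef_pos'],s['orientation'],s['width'],bot.nose_length)
for n in("side","top"):
    c=capture(n);cv2.imwrite(f"pics/{n}0.png",c["pixels"][:,:,::-1])
    np.savez(f"{n}.npz",**{k:c[k] for k in("fx","fy","cx","cy","R","t")})
    R=np.array(c["R"]);print(n,c["fx"],-R.T@np.array(c["t"]),R.tolist())
E
```

```text
cell.py
pics
0.0 [0.15673509 0.60446373 0.23892297] [-1.05184136e-04  1.26533110e-01  9.91962100e-01 -7.44152180e-04] 0.08758687910442292 0.017
side 443.2948249860059 [0.22994725 0.41248795 0.4306801 ] [[-0.9359105973877925, -0.3522268661782185, 0.0027547122347864796], [-0.1568011224134374, 0.4096116226216947, -0.8986833294454218], [0.3154120506688217, -0.8415191936940555, -0.4385894263857657]]
top 528.2493276717482 [ 0.33193993 -0.29592463  0.89308607] [[0.007999959494392339, -0.9998574267510976, -0.014870333512122911], [-0.9805560579112782, -0.004927889445763332, -0.19617730041751621], [0.19607605142286538, 0.016150606065532553, -0.9804556797643297]]
```

View pics/side0.png

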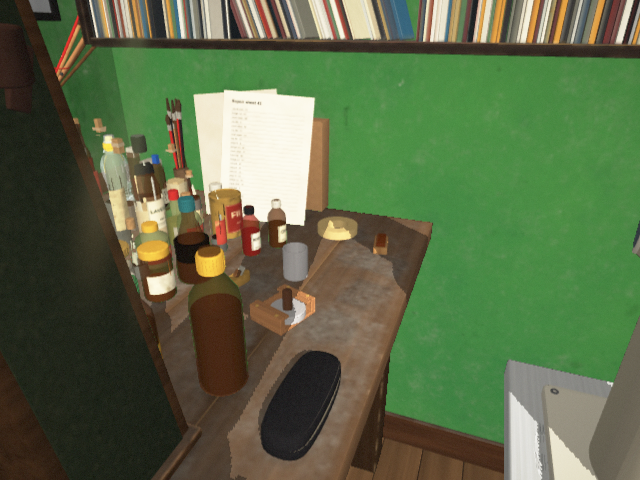

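View pics/top0.png

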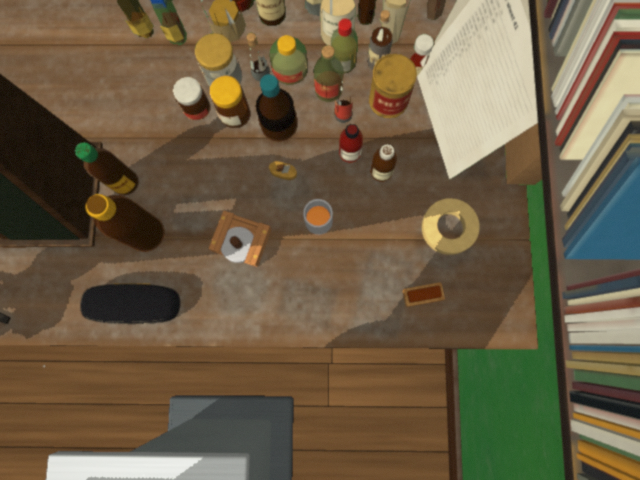

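The top view shows the keeper at about (240,238), its knob at (236,242) and the tin at (318,216). The side view shows the knob at (287,298) and the tin at (295,262). I'll enlarge both views.

```bash
python3 - <<'E'
import cv2,numpy as np
t=cv2.imread("pics/top0.png");s=cv2.imread("pics/side0.png")
a=cv2.resize(t[190:280,200:350],None,fx=5.2,fy=5.2,interpolation=cv2.INTER_CUBIC)[:,:780]
cv2.imwrite("pics/top0c.png",cv2.resize(t[195:275,200:340],(770,440),interpolation=cv2.INTER_CUBIC))  #5.5
cv2.imwrite("pics/side0c.png",cv2.resize(s[235:335,240:330],(540,600),interpolation=cv2.INTER_CUBIC)) #6
E
```

```text
(no output)
```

View pics/top0c.png

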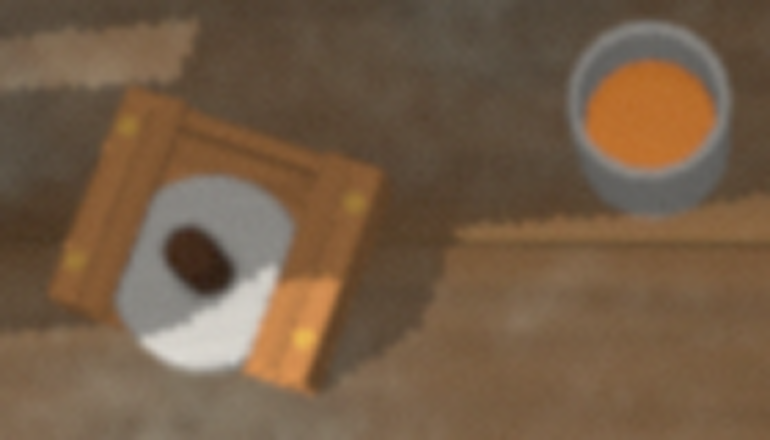

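View pics/side0c.png

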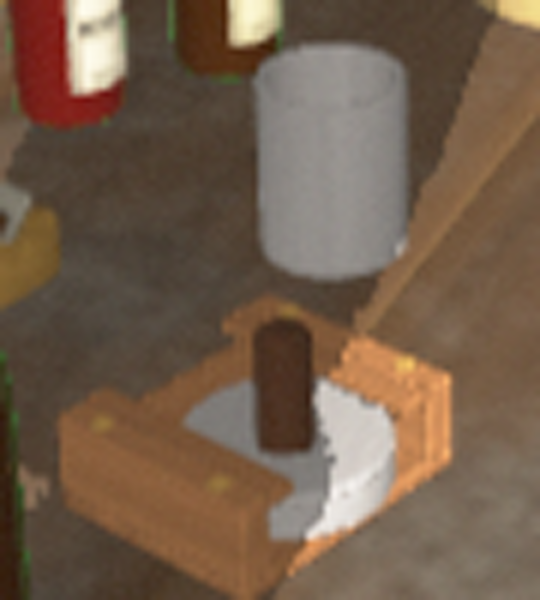

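Top crop: keeper's top corners are at (130,90), (382,172), (315,392) and (50,295). The knob top is about (186,244) and the tin rim centre about (649,98). Side crop: the knob top is about (284,329) and the tin rim centre about (331,79).

```bash
cat > h.py <<'E'
import numpy as np
C={n:dict(np.load(f"{n}.npz")) for n in("side","top")}
def ray(n,u,v):
    c=C[n];d=c["R"].T@[(u-c["cx"])/c["fx"],(v-c["cy"])/c["fy"],1];return -c["R"].T@c["t"],d
def onz(n,u,v,z):
    o,d=ray(n,u,v);return o+d*(z-o[2])/d[2]
def proj(n,X):
    c=C[n];p=c["R"]@X+c["t"];return c["fx"]*p[0]/p[2]+c["cx"],c["fy"]*p[1]/p[2]+c["cy"]
def tri(a,b):
    (o,d),(p,e)=ray(*a),ray(*b);s=np.linalg.lstsq(np.c_[d,-e],p-o,rcond=None)[0]
    A=o+s[0]*d;B=p+s[1]*e;return (A+B)/2,np.linalg.norm(A-B)
T=lambda x,y:("top",200+(x-.0)/5.5-.41,195+y/5.5-.41)
S=lambda x,y:("side",240+x/6-.42,235+y/6-.42)
E
python3 - <<'E'
from h import *
np.set_printoptions(precision=4,suppress=True)
K=np.array([onz(*T(*p),.03) for p in((130,90),(382,172),(315,392),(50,295))])
print("K",K,K.mean(0),[np.linalg.norm(K[i]-K[i-1]) for i in range(4)])
ax=(K[0]+K[1]-K[2]-K[3]);ay=(K[0]+K[3]-K[1]-K[2]);print("yaw",np.arctan2(ax[1],ax[0]),np.arctan2(-ay[0],ay[1]))
print("knob",tri(T(186,244),S(284,329)),onz(*T(186,244),.056),onz(*S(284,329),.056))
print("tin",tri(T(649,98),S(331,79)),onz(*T(649,98),.06),onz(*S(331,79),.06))
print("lid outer", [onz(*T(*p),.022) for p in((115,290),(200,370))])
E
```

```text
K [[ 0.5444 -0.1108  0.03  ]
 [ 0.5191 -0.1889  0.03  ]
 [ 0.4515 -0.1707  0.03  ]
 [ 0.4806 -0.0894  0.03  ]] [ 0.4989 -0.14    0.03  ] [np.float64(0.06736770441029333), np.float64(0.08214871665223833), np.float64(0.07003283344615534), np.float64(0.08633420672624266)]
yaw -0.2921767985036871 -0.3290754063770893
knob (array([ 0.4904, -0.1353,  0.0554]), np.float64(0.002480840069337229)) [ 0.4915 -0.135   0.056 ] [ 0.4886 -0.1344  0.056 ]
tin (array([ 0.5349, -0.2711,  0.0585]), np.float64(0.001468870261028563)) [ 0.5353 -0.2709  0.06  ] [ 0.5329 -0.2682  0.06  ]
lid outer [array([ 0.4836, -0.1073,  0.022 ]), array([ 0.4591, -0.1344,  0.022 ])]
```

```bash
cat >> h.py <<'E'
def rel(targets):
    "world (x,y,z,closing-axis angle deg or None) -> tool-frame rows"
    from cell import bot, capture, hand_in
    from scipy.spatial.transform import Rotation as Ro
    s=bot.state();q=s['orientation'];R=Ro.from_quat([q[1],q[2],q[3],q[0]]).as_matrix()
    a0=np.arctan2(R[1,1],R[0,1])
    print("tcp",np.round(s['eef_pos'],4),"close axis deg",round(np.degrees(a0),1),"t",s['t'],"tz",np.round(R[:,2],3))
    for x,y,z,a in targets:
        d=R.T@(np.array([x,y,z])-s['eef_pos']);w=(a0-np.radians(a)+np.pi)%(2*np.pi)-np.pi
        print(np.round([*d,w],4))
E
python3 - <<'E'
from h import *
print(tri(("top",99,206),("side",210,252)), onz("top",85,150,.2))
p=[]
for d in range(84,-16,-8):
    a=np.radians(d);p.append((.37*np.cos(a),.37*np.sin(a),.30,d))
p.append((.365*np.cos(.269),-.365*np.sin(.269),.3,-17.5))
rel(p)
E
```

```text
(array([0.51031933, 0.02522988, 0.19491388]), np.float64(0.0004797202425947358)) [0.58907619 0.04980084 0.2       ]
tcp [0.1568 0.6045 0.239 ] close axis deg 75.5 t 0.1 tz [-0.    -0.001 -1.   ]
[ 0.0549 -0.2587 -0.0607 -0.1491]
[ 0.0035 -0.2546 -0.0607 -0.0095]
[-0.048  -0.2577 -0.0607  0.1302]
[-0.0986 -0.268  -0.0606  0.2698]
[-0.1473 -0.2852 -0.0606  0.4094]
[-0.1931 -0.309  -0.0606  0.549 ]
[-0.2352 -0.3389 -0.0606  0.6887]
[-0.2726 -0.3744 -0.0605  0.8283]
[-0.3048 -0.4148 -0.0605  0.9679]
[-0.331  -0.4593 -0.0604  1.1075]
[-0.3508 -0.5069 -0.0603  1.2472]
[-0.3638 -0.5569 -0.0603  1.3868]
[-0.3697 -0.6082 -0.0602  1.5264]
[-0.365  -0.6301 -0.0602  1.6224]
```

>>> shift_gripper(plan=[0, -0.04, -0.01, 0, 0.088, 0.001, -0.08, -0.02, 0, 0.088, 0.002, -0.12, -0.03, 0, 0.088, 0.003, -0.16, -0.04, 0, 0.088, 0.004, -0.2, -0.05, 0, 0.088, 0.004, -0.235, -0.06, 0, 0.088, 0.004, -0.255, -0.06, 0, 0.088, -0.03, -0.257, -0.06, 0.09, 0.088, -0.065, -0.26, -0.06, 0.18, 0.088, -0.0986, -0.268, -0.06, 0.27, 0.088], grip_n=10)

```text
t: 0.93
eef_pos: [0.1858, 0.3205, 0.3001]
orientation: [0.0, 0.26, 0.966, 0.001]
wrist_force: [0.4, 1.3, -0.4]
width: 0.0878
finger_force: 0.0
```

```bash
python3 -c "
from h import *
p=[]
for d in range(52,-16,-6):
    a=np.radians(d);p.append((.37*np.cos(a),.37*np.sin(a),.30,d))
rel(p)"
```

```text
tcp [0.1858 0.3205 0.3001] close axis deg 59.9 t 0.9333 tz [ 0.001  0.001 -1.   ]
[-5.090e-02 -4.000e-03  1.000e-04  1.377e-01]
[-8.890e-02 -1.130e-02  1.000e-04  2.424e-01]
[-1.260e-01 -2.250e-02  1.000e-04  3.471e-01]
[-1.617e-01 -3.760e-02  1.000e-04  4.518e-01]
[-0.1956 -0.0563  0.      0.5566]
[-0.2273 -0.0785 -0.      0.6613]
[-0.2566 -0.1038 -0.      0.766 ]
[-2.831e-01 -1.321e-01 -1.000e-04  8.707e-01]
[-3.065e-01 -1.630e-01 -1.000e-04  9.754e-01]
[-3.2650e-01 -1.9610e-01 -2.0000e-04  1.0802e+00]
[-3.4290e-01 -2.3120e-01 -3.0000e-04  1.1849e+00]
[-3.5560e-01 -2.6780e-01 -3.0000e-04  1.2896e+00]
```

>>> shift_gripper(plan=[-0.04, -0.003, 0, 0.11, 0.088, -0.08, -0.009, 0, 0.22, 0.088, -0.118, -0.02, 0, 0.33, 0.088, -0.154, -0.034, 0, 0.44, 0.088, -0.19, -0.053, 0, 0.55, 0.088, -0.222, -0.075, 0, 0.66, 0.088, -0.252, -0.1, 0, 0.77, 0.088, -0.28, -0.128, 0, 0.88, 0.088, -0.304, -0.16, 0, 0.99, 0.088, -0.326, -0.195, 0, 1.1, 0.088])

```text
t: 1.77
eef_pos: [0.37, -0.013, 0.2997]
orientation: [0.0, 0.727, 0.686, 0.0]
wrist_force: [0.6, 0.1, -0.6]
width: 0.088
finger_force: 0.0
```

```bash
python3 -c "
from h import *
p=[(.36,-.05,.3,0),(.36,-.1,.3,-17.5),(.489,-.135,.3,-17.5),(.489,-.135,.09,-17.5)]
rel(p)"
```

```text
tcp [ 0.37   -0.013   0.2997] close axis deg -3.3 t 1.7667 tz [ 0. -0. -1.]
[-0.0375 -0.0079 -0.0003 -0.0583]
[-0.0874 -0.0049 -0.0003  0.2472]
[-1.148e-01  1.259e-01 -2.000e-04  2.472e-01]
[-0.1149  0.1258  0.2098  0.2472]
```

>>> shift_gripper(plan=[-0.04, -0.005, 0, 0.08, 0.088, -0.08, 0.005, 0, 0.16, 0.088, -0.1, 0.04, 0.01, 0.247, 0.088, -0.11, 0.075, 0.04, 0.247, 0.088, -0.115, 0.105, 0.07, 0.247, 0.088, -0.115, 0.126, 0.105, 0.247, 0.088, -0.115, 0.126, 0.145, 0.247, 0.088, -0.115, 0.126, 0.185, 0.247, 0.088, -0.115, 0.126, 0.2, 0.247, 0.088, -0.115, 0.126, 0.2, 0.247, 0.088])

```text
t: 2.6
eef_pos: [0.4863, -0.1317, 0.0953]
orientation: [-0.004, 0.805, 0.593, -0.003]
wrist_force: [-0.0, 0.3, 0.2]
width: 0.0875
finger_force: 0.0
```

```bash
python3 - <<'E'
from cell import bot, capture, hand_in
import cv2,numpy as np
from h import *
rel([(.4895,-.135,.051,-17.8)])
t=capture("top")["pixels"][180:280,190:320,::-1];s=capture("side")["pixels"][230:340,225:345,::-1]
cv2.imwrite("pics/both1.png",np.hstack([cv2.resize(t,(400,400*100//130),interpolation=2),cv2.resize(s,(400,367),interpolation=2)[:307]]) if 0 else np.hstack([cv2.copyMakeBorder(cv2.resize(t,(400,308),interpolation=2),0,59,0,0,0),cv2.resize(s,(400,367),interpolation=2)]))
E
```

```text
tcp [ 0.4863 -0.1317  0.0953] close axis deg -17.2 t 2.6 tz [-0.009  0.003 -1.   ]
[-0.0022  0.0044  0.0443  0.0107]
```

View pics/both1.png

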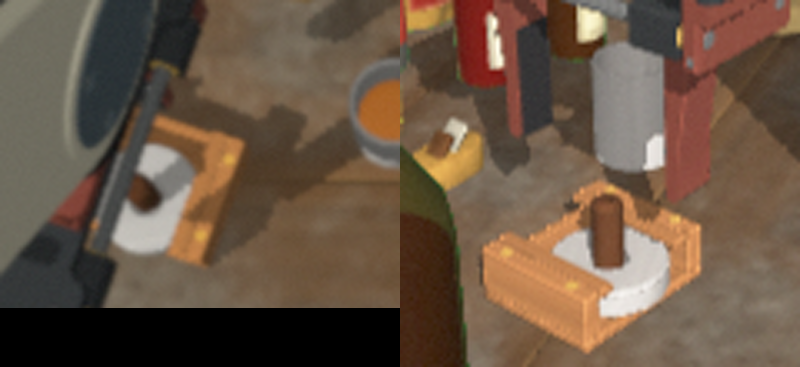

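Fingers straddle the knob in the side view (knob top about (607,203) in the picture). The arm is still settling, so I'll check the pose before descending.

>>> shift_gripper(plan=[0, 0, 0, 0, 0.088, 0, 0, 0.01, 0, 0.088, 0, 0, 0.02, 0, 0.088, 0, 0, 0.02, 0, 0.088, 0, 0, 0.02, 0, 0.088])

```text
t: 3.12
eef_pos: [0.4892, -0.1325, 0.0795]
orientation: [-0.0, 0.805, 0.594, -0.0]
wrist_force: [-0.4, 0.2, 0.3]
width: 0.0878
finger_force: 0.0
```

```bash
python3 -c "
from h import *
rel([(.4895,-.135,.052,-17.8)])"
```

```text
tcp [ 0.4892 -0.1325  0.0795] close axis deg -17.2 t 3.1167 tz [-0.001  0.    -1.   ]
[-0.0023  0.001   0.0275  0.0107]
```

>>> shift_gripper(plan=[-0.002, 0.001, 0.014, 0.01, 0.088, -0.002, 0.001, 0.0275, 0.01, 0.088, -0.002, 0.001, 0.0275, 0.01, 0.06, -0.002, 0.001, 0.0275, 0.01, 0.04, -0.002, 0.001, 0.0275, 0.01, 0.025, -0.002, 0.001, 0.0275, 0.01, 0.01, -0.002, 0.001, 0.0275, 0.01, 0.01, -0.002, 0.001, 0.0275, 0.01, 0.01, -0.002, 0.001, 0.0275, 0.01, 0.01], grip_n=20)

```text
t: 3.87
eef_pos: [0.4901, -0.1349, 0.0526]
orientation: [0.0, 0.808, 0.589, 0.0]
wrist_force: [-0.1, 0.1, 0.6]
width: 0.0445
finger_force: 0.0
```

```bash
python3 -c "
from h import *
rel([(.4895,-.135,.052,-17.8)])"
```

```text
tcp [ 0.4901 -0.1349  0.0526] close axis deg -17.8 t 3.8667 tz [ 0.001 -0.    -1.   ]
[-0.0003 -0.0006  0.0006  0.0007]
```

>>> shift_gripper(plan=[0, 0, 0, 0, 0.01, 0, 0, 0, 0, 0.01, 0, 0, 0, 0, 0.01, 0, 0, 0, 0, 0.01, 0, 0, 0, 0, 0.01, 0, 0, 0, 0, 0.01, 0, 0, 0, 0, 0.01])

```text
t: 4.45
eef_pos: [0.4899, -0.1348, 0.0521]
orientation: [0.0, 0.808, 0.589, 0.0]
wrist_force: [-0.4, 0.4, -0.2]
width: 0.0153
finger_force: 20.0
```

```bash
python3 -c "
from h import *
rel([(.49-.068*.952,-.135+.068*.305,.0526,-17.8)])"
```

```text
tcp [ 0.4899 -0.1348  0.0521] close axis deg -17.8 t 4.45 tz [ 0. -0. -1.]
[-0.0001 -0.0679 -0.0005  0.0006]
```

>>> shift_gripper(plan=[0, 0, -0.001, 0, 0.01, 0, -0.006, -0.001, 0, 0.01, 0, -0.014, -0.001, 0, 0.01, 0, -0.022, -0.001, 0, 0.01, 0, -0.03, -0.001, 0, 0.01, 0, -0.03, -0.001, 0, 0.01], grip_n=25)

```text
t: 4.95
eef_pos: [0.4585, -0.1248, 0.0529]
orientation: [-0.001, 0.808, 0.59, -0.001]
wrist_force: [-0.1, 0.5, -2.2]
width: 0.0155
finger_force: 25.0
```

```bash
python3 -c "
from cell import bot, capture, hand_in;print(bot.state()['torque'])"
```

```text
[-0.03272435  0.14105428  0.01276666]
```

>>> shift_gripper(plan=[0, -0.01, 0, 0, 0.01, 0, -0.02, 0, 0, 0.01, 0, -0.03, 0, 0, 0.01, 0, -0.04, 0, 0, 0.01, 0, -0.04, 0, 0, 0.01, 0, -0.04, 0, 0, 0.01])

```text
t: 5.45
eef_pos: [0.4227, -0.1133, 0.0532]
orientation: [-0.0, 0.808, 0.589, -0.0]
wrist_force: [0.7, -0.6, -1.8]
width: 0.0153
finger_force: 25.0
```

```bash
python3 - <<'E'
from cell import bot, capture, hand_in
import cv2,numpy as np
from h import *
rel([(.4,-.2,.0526,-17.8)])
s=capture("side")["pixels"][230:340,225:345,::-1]
cv2.imwrite("pics/s2.png",cv2.resize(s,(600,550),interpolation=2))
E
```

```text
tcp [ 0.4227 -0.1133  0.0532] close axis deg -17.8 t 5.45 tz [-0.  0. -1.]
[-0.0895  0.0049  0.0006  0.0007]
```

View pics/s2.png

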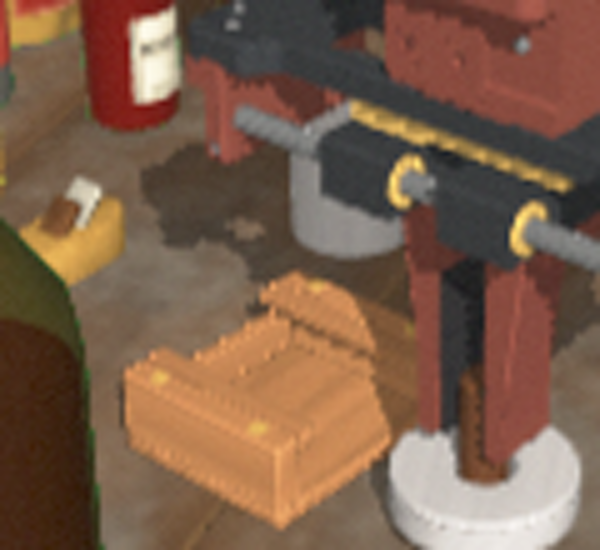

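The pair is fully out and carried: the wrist reads about 1.8 N, the weight of both lids. The knob is gripped at mid-height, with the lid around (485,490) in the crop. Next, the bottle positions behind the tin.

```bash
python3 - <<'E'
from h import *
print(tri(("top",350,131),("side",249,208)),tri(("top",387,150),("side",277,201)),tri(("top",343,104),("side",220,224)))
rel([(.4227,-.1133,.15,-17.8),(.5349,-.2711,.15,-17.8),(.5349,-.2711,.15,-27),(.5349,-.2711,.15,-60)])
E
```

```text
(array([ 0.65707853, -0.32252628,  0.10276447]), np.float64(0.0017356113940947195)) (array([ 0.62408423, -0.38110921,  0.10228459]), np.float64(0.004798580587693073)) (array([ 0.72266907, -0.31211107,  0.06149494]), np.float64(0.0013203636113660545))
tcp [ 0.4235 -0.1135  0.0533] close axis deg -17.8 t 5.5 tz [ 0.001 -0.    -1.   ]
[-0.     -0.0008 -0.0967  0.0007]
[-0.1161  0.1542 -0.0966  0.0007]
[-0.1161  0.1542 -0.0966  0.1612]
[-0.1161  0.1542 -0.0966  0.7372]
```

>>> shift_gripper(plan=[0, 0, -0.03, 0, 0.01, 0, 0, -0.06, 0, 0.01, -0.01, 0.01, -0.095, 0, 0.01, -0.028, 0.04, -0.097, 0, 0.01, -0.05, 0.065, -0.097, 0, 0.01, -0.07, 0.092, -0.097, 0, 0.01, -0.09, 0.118, -0.097, 0, 0.01, -0.108, 0.143, -0.097, 0, 0.01, -0.116, 0.154, -0.097, 0, 0.01, -0.116, 0.154, -0.09, 0, 0.01], grip_n=30)

```text
t: 6.33
eef_pos: [0.5379, -0.2744, 0.1444]
orientation: [0.003, 0.808, 0.589, 0.001]
wrist_force: [-0.3, 0.4, -0.6]
width: 0.0151
finger_force: 30.0
```

>>> shift_gripper(plan=[0, 0, 0.006, 0, 0.01, 0, 0, 0.012, 0, 0.01, 0, 0, 0.012, 0, 0.01, 0, 0, 0.012, 0, 0.01, 0, 0, 0.012, 0, 0.01])

```text
t: 6.75
eef_pos: [0.5342, -0.2702, 0.1312]
orientation: [-0.0, 0.808, 0.59, -0.0]
wrist_force: [-0.1, -0.0, -1.1]
width: 0.0153
finger_force: 30.0
```

```bash
python3 - <<'E'
from cell import bot, capture, hand_in
import cv2,numpy as np
from h import *
rel([(.5349,-.2711,.125,-17.8)])
t=capture("top")["pixels"][180:255,270:370,::-1];s=capture("side")["pixels"][215:305,245:345,::-1]
cv2.imwrite("pics/b3.png",np.hstack([cv2.copyMakeBorder(cv2.resize(t,(400,300),interpolation=2),0,60,0,0,0),cv2.resize(s,(400,360),interpolation=2)]))
E
```

```text
tcp [ 0.5342 -0.2702  0.1312] close axis deg -17.7 t 6.75 tz [-0.  0. -1.]
[-0.0006  0.0009  0.0062  0.0013]
```

View pics/b3.png

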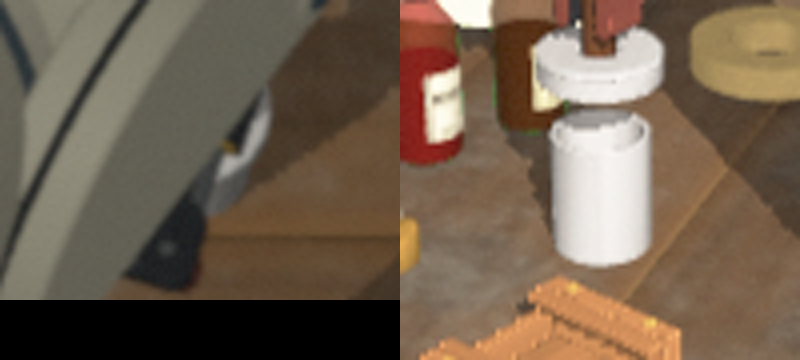

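Side view: the lid's edges are at 536 and 664 and the tin's at 551 and 651 (crop px), so it is centred sideways. I'll check depth from the rows: skirt's lower front edge about 103, tin foot front about 264, tin rim back about 108.

```bash
python3 - <<'E'
from h import *
def ext(c,r,z):
    a=np.linspace(0,2*np.pi,180);P=np.array([proj("side",np.array([c[0]+r*np.cos(t),c[1]+r*np.sin(t),z])) for t in a])
    P=(P-[245,215])*4+[402,2];return np.round([P[:,0].min(),P[:,0].max(),P[:,1].min(),P[:,1].max()],1)
tin=(.5349,-.2711);lid=(.5342,-.2702)
print("tin rim",ext(tin,.024,.06),"foot",ext(tin,.024,0))
z=.1312-.0461+.002
print("lid skirt",ext(lid,.03,z),"top",ext(lid,.03,z+.014))
E
```

```text
tin rim [548.3 650.5 107.6 153. ] foot [552.5 651.6 216.4 265.9]
lid skirt [533.9 663.7  52.1 106.3] top [532.7 663.5  25.1  77.9]
```

```bash
python3 - <<'E'
from cell import bot, capture, hand_in
import cv2,numpy as np
s=np.mean([capture("side")["pixels"].astype(float) for _ in range(1)],0)[...,:2].mean(-1)
for u in (292,295,298):print(u,s[216:285,u].astype(int).tolist())
for v in (230,233,248,252,258,265):print(v,s[v,274:316].astype(int).tolist())
from h import *
for n,c,z in (("tin rim back",(.5349,-.2711),.06),("skirt",(.5342,-.2702),.0871)):
  for sg in(1,-1):print(n,proj("side",np.array([c[0]+sg*.35*(.024 if z<.07 else .03),c[1]-sg*.937*(.024 if z<.07 else .03),z])))
print(proj("side",np.array([.5349-.35*.024,-.2711+.937*.024,0])))
E
```

```text
292 [95, 97, 96, 96, 98, 98, 99, 100, 100, 98, 97, 100, 116, 171, 215, 215, 215, 232, 238, 220, 236, 239, 237, 241, 220, 101, 116, 156, 155, 154, 155, 204, 242, 242, 242, 242, 242, 237, 234, 237, 237, 237, 237, 237, 237, 237, 237, 237, 237, 237, 238, 237, 237, 237, 236, 237, 237, 237, 236, 235, 235, 236, 236, 236, 224, 167, 125, 122, 124]
295 [110, 109, 108, 112, 111, 112, 114, 111, 99, 70, 68, 84, 102, 158, 214, 216, 216, 234, 241, 220, 236, 238, 239, 243, 225, 110, 131, 156, 157, 158, 201, 240, 242, 243, 243, 243, 244, 244, 241, 242, 243, 241, 241, 242, 241, 241, 241, 242, 241, 240, 240, 241, 240, 240, 240, 239, 240, 240, 240, 239, 240, 240, 240, 239, 229, 181, 121, 121, 119]
298 [113, 112, 114, 116, 117, 120, 117, 99, 56, 65, 79, 79, 130, 194, 214, 215, 220, 240, 241, 215, 242, 241, 239, 234, 196, 111, 128, 157, 155, 154, 200, 238, 236, 236, 239, 233, 234, 245, 243, 243, 243, 243, 244, 242, 242, 242, 243, 243, 243, 243, 243, 243, 243, 242, 243, 243, 243, 242, 242, 242, 241, 242, 241, 241, 224, 149, 118, 120, 118]
230 [68, 68, 73, 72, 191, 150, 191, 215, 217, 214, 214, 213, 213, 21
[... 830 characters left out ...]
 225, 229, 233, 237, 237, 239, 241, 244, 244, 244, 242, 240, 239, 236, 230, 226, 220, 194, 154, 120, 116, 120, 117, 115, 117, 117, 117]
265 [110, 111, 109, 111, 110, 94, 80, 72, 75, 138, 169, 188, 201, 214, 221, 226, 231, 234, 237, 237, 237, 240, 243, 243, 243, 241, 239, 238, 234, 230, 225, 214, 193, 153, 128, 124, 121, 119, 120, 118, 120, 120]
tin rim back (np.float64(295.0204997054957), np.float64(241.40267875074872))
tin rim back (np.float64(293.7013391946432), np.float64(252.7482263142058))
skirt (np.float64(295.035921254127), np.float64(227.52358552490207))
skirt (np.float64(293.3501105421118), np.float64(241.08900131609485))
(np.float64(294.3965012680082), np.float64(280.975261021884))
```

```bash
python3 - <<'E'
from cell import bot, capture, hand_in
import cv2,numpy as np
from h import *
s=capture("top")["pixels"]
for v in (201,204,207,210,213):print(v,s[v,322:346,2].astype(int).tolist())
a=np.linspace(0,2*np.pi,720)
for z in(.0871,.1011):
  P=np.array([proj("top",np.array([.5342+.03*np.cos(t),-.2702+.03*np.sin(t),z])) for t in a])
  print(z,[(v,round(P[np.abs(P[:,1]-v)<.3][:,0].max(),1)) for v in (201,204,207,210,213)])
cv2.imwrite("pics/t4.png",cv2.resize(s[185:245,295:355,::-1],(600,600),interpolation=2))
E
```

```text
201 [82, 86, 83, 84, 85, 82, 84, 84, 83, 85, 84, 84, 82, 84, 84, 71, 51, 46, 48, 45, 43, 45, 46, 42]
204 [81, 81, 83, 83, 83, 84, 85, 83, 85, 83, 80, 68, 58, 70, 91, 87, 58, 45, 46, 46, 45, 42, 43, 40]
207 [84, 83, 84, 84, 84, 84, 87, 83, 77, 61, 46, 44, 72, 101, 118, 110, 71, 46, 39, 42, 42, 41, 40, 39]
210 [83, 84, 83, 84, 86, 81, 74, 62, 47, 35, 53, 95, 136, 147, 140, 103, 56, 39, 36, 35, 35, 34, 38, 38]
213 [83, 85, 83, 81, 71, 59, 40, 31, 34, 53, 105, 151, 159, 147, 112, 67, 40, 39, 40, 40, 42, 42, 38, 40]
0.0871 [(201, np.float64(334.0)), (204, np.float64(335.1)), (207, np.float64(335.7)), (210, np.float64(335.7)), (213, np.float64(335.4))]
0.1011 [(201, np.float64(334.9)), (204, np.float64(335.6)), (207, np.float64(335.8)), (210, np.float64(335.6)), (213, np.float64(334.8))]
```

View pics/t4.png

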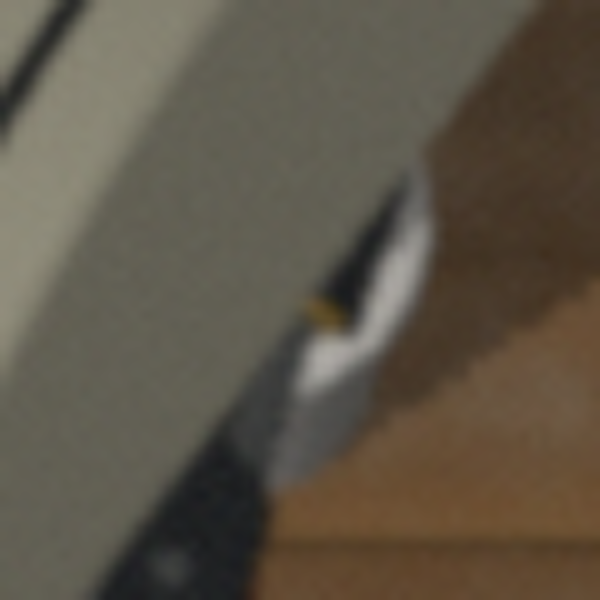

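The lid's right edge is about 2 px right of the prediction in the top view, and the side view agrees. So the outer lid has used its play, about 2–3 mm towards -y, and the knob probably sits about 1 mm off in the pads. I'll correct by about 1.5 mm and lower gently.

>>> shift_gripper(plan=[-0.0015, 0.0008, 0.008, 0, 0.01, -0.0015, 0.0008, 0.016, 0, 0.01, -0.0015, 0.0008, 0.021, 0, 0.01, -0.0015, 0.0008, 0.0235, 0, 0.01, -0.0015, 0.0008, 0.0235, 0, 0.01])

```text
t: 7.37
eef_pos: [0.5341, -0.2723, 0.1064]
orientation: [-0.001, 0.808, 0.589, -0.0]
wrist_force: [-0.1, -0.1, -1.1]
width: 0.0154
finger_force: 30.0
```

>>> shift_gripper(plan=[0, 0, 0.002, 0, 0.01, 0, 0, 0.0035, 0, 0.01, 0, 0, 0.005, 0, 0.01, 0, 0, 0.005, 0, 0.01, 0, 0, 0.005, 0, 0.01])

```text
t: 7.78
eef_pos: [0.5349, -0.2726, 0.1028]
orientation: [0.0, 0.808, 0.589, 0.0]
wrist_force: [0.1, -0.7, -1.9]
width: 0.0152
finger_force: 30.0
```

```bash
python3 -c "
from cell import bot, capture, hand_in;print(bot.state()['torque'])"
```

```text
[ 0.10243964  0.03330417 -0.05113219]
```

Tool x points along +y, so my correction went the wrong way. There is no contact load yet (z −1.9 N is only the lids' weight), so I'll shift back and continue.

>>> shift_gripper(plan=[0.001, 0, 0, 0, 0.01, 0.0018, 0, 0, 0, 0.01, 0.0018, 0, 0, 0, 0.01, 0.0018, 0, 0, 0, 0.01])

```text
t: 8.12
eef_pos: [0.5354, -0.2708, 0.1027]
orientation: [0.0, 0.808, 0.59, 0.0]
wrist_force: [-0.4, -0.2, -2.4]
width: 0.0153
finger_force: 30.0
```

>>> shift_gripper(plan=[0, 0, 0.0015, 0, 0.01, 0, 0, 0.003, 0, 0.01, 0, 0, 0.003, 0, 0.01, 0, 0, 0.003, 0, 0.01])

```text
t: 8.45
eef_pos: [0.5352, -0.2709, 0.0995]
orientation: [-0.0, 0.808, 0.589, -0.0]
wrist_force: [0.0, 0.6, -2.0]
width: 0.0153
finger_force: 30.0
```

```bash
python3 -c "
from cell import bot, capture, hand_in;print(bot.state()['torque'])"
```

```text
[-0.09826638  0.08464082  0.0229087 ]
```

>>> shift_gripper(plan=[0, 0, 0.001, 0, 0.01, 0, 0, 0.0015, 0, 0.01, 0, 0, 0.0015, 0, 0.01, 0, 0, 0.0015, 0, 0.01])

```text
t: 8.78
eef_pos: [0.5354, -0.2709, 0.0982]
orientation: [0.0, 0.808, 0.589, -0.0]
wrist_force: [-0.6, -1.0, -1.6]
width: 0.015
finger_force: 30.0
```

```bash
python3 -c "
from cell import bot, capture, hand_in;print(bot.state()['torque'])"
```

```text
[-0.07164655  0.110246    0.04779361]
```

>>> shift_gripper(plan=[0, 0, 0.0006, 0, 0.01, 0, 0, 0.0006, 0, 0.01, 0, 0, 0.0006, 0, 0.01])

```text
t: 9.03
eef_pos: [0.5355, -0.271, 0.098]
orientation: [0.0, 0.808, 0.589, 0.0]
wrist_force: [-1.7, 0.1, 4.1]
width: 0.0152
finger_force: 30.0
```

>>> shift_gripper(plan=[0, 0, 0, 0, 0.02, 0, 0, 0, 0, 0.03, 0, 0, 0, 0, 0.05, 0, 0, 0, 0, 0.088, 0, 0, 0, 0, 0.088, 0, 0, 0, 0, 0.088, 0, 0, 0, 0, 0.088, 0, 0, 0, 0, 0.088, 0, 0, 0, 0, 0.088, 0, 0, 0, 0, 0.088])

```text
t: 9.87
eef_pos: [0.5354, -0.2709, 0.0976]
orientation: [0.0, 0.808, 0.589, 0.0]
wrist_force: [0.3, -0.3, 0.0]
width: 0.0768
finger_force: 0.0
```

>>> shift_gripper(plan=[0, 0, 0, 0, 0.088, 0, 0, 0, 0, 0.088, 0, 0, 0, 0, 0.088, 0, 0, 0, 0, 0.088, 0, 0, 0, 0, 0.088, 0, 0, 0, 0, 0.088])

```text
t: 10.37
eef_pos: [0.5354, -0.2709, 0.0976]
orientation: [0.0, 0.808, 0.589, -0.0]
wrist_force: [0.6, -0.0, -0.3]
width: 0.0878
finger_force: 0.0
```

```bash
python3 - <<'E'
from cell import bot, capture, hand_in
import cv2,numpy as np
from h import *
s=capture("side")["pixels"]
rel([(.5352,-.2709,.073,-17.8)])
cv2.imwrite("pics/s5.png",cv2.resize(s[200:300,245:345,::-1],(600,600),interpolation=2))
E
```

```text
tcp [ 0.5354 -0.2709  0.0976] close axis deg -17.8 t 10.4167 tz [-0.  0. -1.]
[-0.0001 -0.0001  0.0246  0.0007]
```

View pics/s5.png

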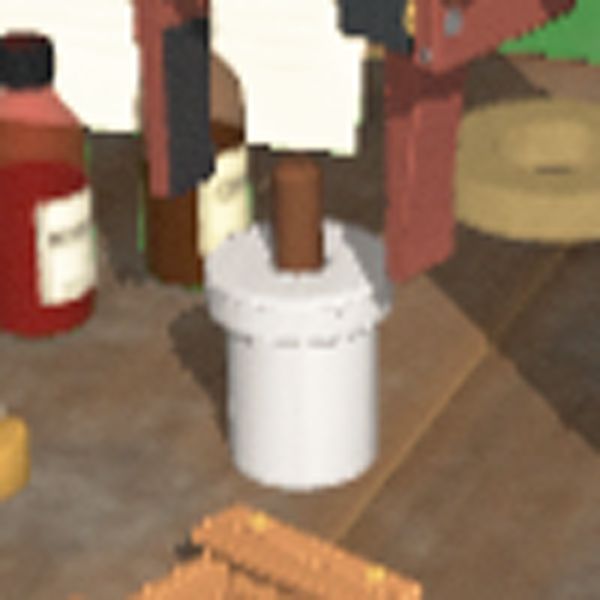

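The pair sits level on the tin: skirt from 205 to 393, tin from 228 to 378, knob free at 298. Now I go down for the outer rim.

>>> shift_gripper(plan=[0, 0, 0.008, 0, 0.088, 0, 0, 0.016, 0, 0.088, 0, 0, 0.0225, 0, 0.088, 0, 0, 0.0253, 0, 0.088, 0, 0, 0.0253, 0, 0.088, 0, 0, 0.0253, 0, 0.05, 0, 0, 0.0253, 0, 0.05, 0, 0, 0.0253, 0, 0.05, 0, 0, 0.0253, 0, 0.05, 0, 0, 0.0253, 0, 0.05], grip_n=12)

```text
t: 11.25
eef_pos: [0.5355, -0.271, 0.0726]
orientation: [0.0, 0.808, 0.589, 0.0]
wrist_force: [1.3, -0.4, 0.2]
width: 0.0592
finger_force: 12.0
```

>>> shift_gripper(plan=[0, 0, 0, 0, 0.05, 0, 0, 0, 0, 0.05, 0, 0, 0, 0, 0.05, 0, 0, 0, 0, 0.05, 0, 0, 0, 0, 0.05])

```text
t: 11.67
eef_pos: [0.5356, -0.271, 0.0726]
orientation: [0.0, 0.808, 0.589, 0.0]
wrist_force: [1.2, 0.6, 3.6]
width: 0.0591
finger_force: 12.0
```

>>> shift_gripper(plan=[0, 0, -0.001, 0, 0.05, 0, 0, -0.003, 0, 0.05, 0, 0, -0.006, 0, 0.05, 0, 0, -0.009, 0, 0.05, 0, 0, -0.012, 0, 0.05, 0, 0, -0.012, 0, 0.05, 0, 0, -0.012, 0, 0.05], grip_n=18)

```text
t: 12.25
eef_pos: [0.5355, -0.271, 0.0846]
orientation: [0.0, 0.808, 0.589, 0.0]
wrist_force: [0.2, 0.0, -0.4]
width: 0.0592
finger_force: 18.0
```

```bash
python3 - <<'E'
from cell import bot, capture, hand_in
import cv2
s=capture("side")["pixels"]
cv2.imwrite("pics/s6.png",cv2.resize(s[200:300,245:345,::-1],(600,600),interpolation=2))
E
```

```text
(no output)
```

View pics/s6.png

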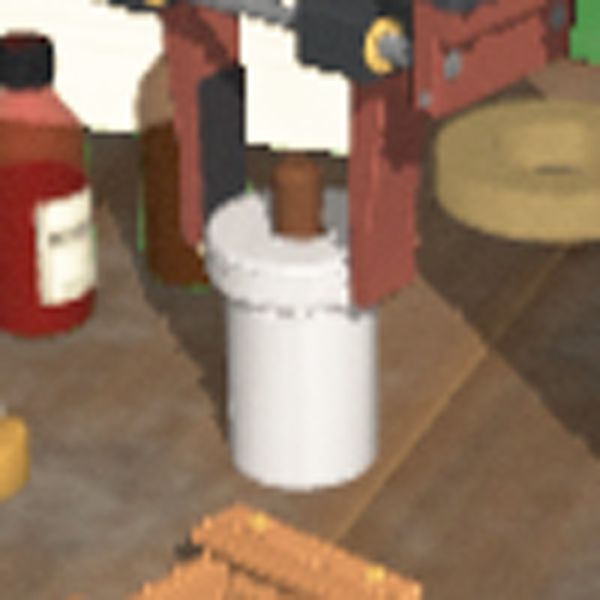

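The outer lid alone has risen. The knob top is still at (298,160) and the tin foot hasn't moved, so I'll keep lifting.

>>> shift_gripper(plan=[0, 0, -0.006, 0, 0.05, 0, 0, -0.014, 0, 0.05, 0, 0, -0.022, 0, 0.05, 0, 0, -0.03, 0, 0.05, 0, 0, -0.038, 0, 0.05, 0, 0, -0.046, 0, 0.05, 0, 0, -0.054, 0, 0.05, 0, 0, -0.06, 0, 0.05, 0, 0, -0.063, 0, 0.05, 0, 0, -0.063, 0, 0.05], grip_n=18)

```text
t: 13.13
eef_pos: [0.5358, -0.2711, 0.1482]
orientation: [0.001, 0.808, 0.589, 0.0]
wrist_force: [-0.0, 0.7, 0.2]
width: 0.0596
finger_force: 18.0
```

>>> shift_gripper(plan=[0, 0, 0, 0, 0.05, 0, 0, 0, 0, 0.05, 0, 0, 0, 0, 0.05])

```text
t: 13.38
eef_pos: [0.5351, -0.2707, 0.1467]
orientation: [-0.0, 0.808, 0.589, -0.0]
wrist_force: [-0.1, -0.1, -1.1]
width: 0.0595
finger_force: 18.0
```

```bash
python3 - <<'E'
from cell import bot, capture, hand_in
import cv2
s=capture("side")["pixels"]
cv2.imwrite("pics/s7.png",cv2.resize(s[190:300,225:345,::-1],(600,550),interpolation=2))
E
```

```text
(no output)
```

View pics/s7.png

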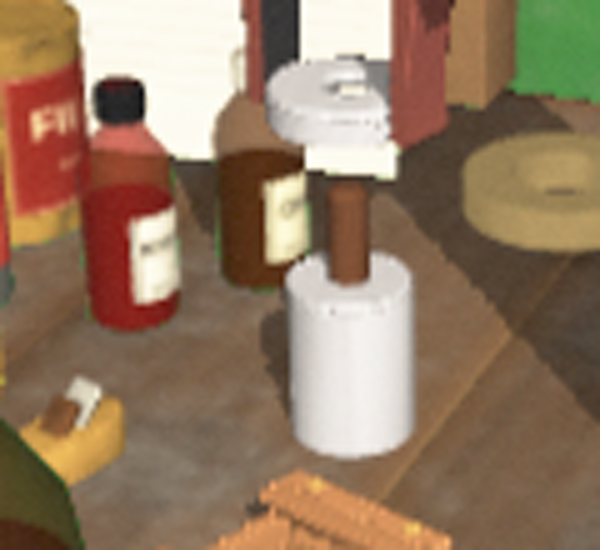

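The outer lid is held clear above the knob (lid about (330,100), knob top about (349,185)). The inner lid is seated and the tin hasn't moved. The lid appears slightly tilted or shifted left but is firmly held at 18 N, 26 mm clear of the knob.

```bash
python3 -c "
from cell import bot, capture, hand_in
print(hand_in())"
```

```text
the job is handed in; nothing more can be done
None
```

The job is handed in at about 13.5 s on the robot's clock: the last picture shows the inner lid seated on the tin, the tin unmoved, and the outer lid held alone about 26 mm above the knob; no verdict was returned.

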